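# Open the folding trivet and stand the kettle on it

### The job

The kettle needs a place to stand: swing both side bars of the folding wooden trivet out to their stops, so that it makes a three-pointed star. Then lift the kettle by its handle and set it down level on the open trivet, centred over the hub so that no edge of its base reaches past the ends of the bars. Do not drop or tip the kettle, and leave the mug and the teaspoon where they are.

Things in the scene. Friction and masses are not known exactly. Their poses are not given: they have to be found in the camera images.
- trivet: Loose folding trivet (0.48 kg): three light-wood bars on a steel hub plate 74 mm across, 7 mm high. Origin: hub centre at worktop level; z up. The fixed bar runs to the trivet's own -x, its end 113 mm from the origin; two side bars swing flat on pins and start partly folded. The trivet holds still by friction while a bar is gently pushed
- trivet_center (a point): point over the hub centre at the height of the bars' flat tops, 18 mm above the worktop. All bars are 18 mm wide with round ends and 10 mm thick, lie 8 to 18 mm above the worktop, and have a rubber foot below the outer end
- pin_left (a point): pin of the left side bar, at bar-top height: (12, +21) mm from the hub centre in the trivet's frame. The bar ends 89 mm from its pin (open: 113 mm from the hub centre)
- pin_right (a point): pin of the right side bar, at bar-top height: (12, -21) mm from the hub centre in the trivet's frame. The bar ends 89 mm from its pin (open: 113 mm from the hub centre)
- trivet_bar_left (a joint): swing of the left bar (trivet's +y side) about its upright pin, rad: 0 = folded alongside the fixed bar, pointing to the trivet's -x; grows as the free end swings out, clockwise from above; 2.094 = fully open, at its stop. Direction from its pin in the trivet's frame: (-cos q, +sin q). Friction 0.02 Nm: it stays where it is left
- trivet_bar_right (a joint): the same for the right bar (trivet's -y side), mirrored: it opens counter-clockwise from above; direction from its pin (-cos q, -sin q); 0 = folded, 2.094 = fully open, at its stop
- kettle_base (a point): centre of the flat round underside (radius 95 mm; belly 100 mm) of the red enamel kettle with black handle: loose, 0.56 to 0.91 kg, 225 mm high, lid and whistle fixed. z up; the spout points to its own +y (to 148 mm from here); the handle rises at the back, -y (to 128 mm), and runs forward over the lid along y
- kettle_grip (a point): grip point on the handle, straight above kettle_base and the centre of mass, 206 mm above the base: here the handle is a nearly level bar along the kettle's y, 14 mm wide (across x), 16 mm high, 45 mm clear of the lid knob below. Axes as kettle_base
- mug: white mug, 82 mm across (118 mm with its handle), 100 mm high, standing behind the work, under a wall cabinet that hangs 0.54 m above the worktop and begins about 0.55 m in front of the robot (y -0.36 to 0.24): keep the wrist clear of it. Leave the mug alone
- teaspoon: steel teaspoon, 137 mm long, lying between the kettle and the trivet: leave it alone

How it is judged:
By the outcome, as a careful person would: the job done as asked, in the order asked, and still so for the second after the job is handed in, with the robot touching nothing.
It also fails if it takes over 72 s, if anything falls off the work surface, if the arm or the gripper's body presses on something with over 40 N, if the wrist force passes 120 N, or if a joint passes its speed limit or range.

### The arm

A 6-joint arm with a two-finger parallel gripper is mounted at the origin on a cart in front of the work surface, level with it; the furniture and walls round the work are solid. World frame = base frame: x ahead of the robot, y to its left, z up, the work surface at z = 0. Lengths are in m, angles in degrees, forces in N, time in s.
With the tool pointing down it reaches from about 0.25 to 0.725 m from the base axis. Payload 9.7 kg.
Tool frame: the origin (TCP) lies between the finger pads; the fingertips stand 25 mm ahead of it and the grasp point (between the pads) lies 6 mm ahead of it; z points along the fingers, y is the line along which they close (so a half turn about z gives the same grasp; the last joint's range is limited). The gripper opens to 85 mm and grips with 20 to 120 N. Pads are 22 mm wide; open, the fingers measure 114 mm over their backs; the gripper's body (76 mm by 85 mm) begins 54 mm behind the grasp point. The pads swing forward as they close: fully open they stand 13 mm farther back than shut.
Start: joints at [67.38, 4.979, 10.078, 95.1, 0, 90], TCP at [0.212, 0.508, 0.229] pointing down, gripper open.
Joint ranges: [-179.16, 179.16], [-48.56, 103.87], [-65.8, 70.77], [-126.05, 130.52], [-82.76, 87.17], [-180, 180]. Speed limits (degrees/s): [127.2, 127.2, 147.25, 180, 180, 180].

### API

Orientations are given as [roll, pitch, yaw] about the fixed x, y, z axes, in that order (R = Rz(yaw) Ry(pitch) Rx(roll)).
In Python, from workcell import bot gives the robot as it stands.
- The arm moves only by the shell command python3 drive.py 'ROWS' [FORCE]. ROWS is a JSON object whose key "steps" holds a list of rows, 1 to 5 of them, each of 5 numbers: dx, dy, dz in m, then a turn about the tool's z in degrees, then the finger opening in m; each row is the pose to reach, as a shift and turn from the pose commanded when the command began, along the tool's axes at that moment; what a row does not reach only later rows make up. A row lasts 1/12 s, in which the tool goes at most 0.0417 m and 7.16 degrees, less where a joint would pass 70% of its speed; a pose out of reach is approached as far as the arm can. The fingers move at their own pace and stop on an object; FORCE is the grip in N (left out, the last holds). Time passes only in rows, so rows that do not move let the fingers close. It prints the time, the measured TCP pose, the force, the opening and the grip force at its end. Input that does not fit is refused with a message, and nothing moves.
- bot.get_obs(): the state, without advancing time (a new reading comes with each control period).
- bot.camera(name): name is "side" or "top" or "wrist"; returns the picture (480x640x3 uint8, blue, green, red); there is no depth.
- bot.camera_info(name): a dict with "mtx" (3x3 intrinsics, pixels), "extrinsics" (4x4, takes a point from camera to world coordinates). Camera axes: x right, y down, z forward; pixel columns grow to the right and rows downward; lengths in m; the calibration is good to about 2 mm. A picture is of the moment at which its call begins: read the wrist's pose just before it. camera_info takes no time and is no camera call; for the wrist camera it gives the pose at the moment of the call.
- bot.job_done(): hands the job in; it is judged then, once.
The state is a dict: "time": time; "q": joint angles; "qd": joint speeds; "joint_efforts": joint torques, N m; "ee_pos": TCP position; "tcp_rot": TCP orientation; "wrist_force": force on the tool from outside, world axes, zero at the start; "torque": the same for the moment, N m; "opening": finger opening in m; "grasp_force": force on a finger pad.
Only numpy, scipy, OpenCV 4.12 (cv2) and the standard library are available. Lean on these libraries where they do the work, as an engineer would, in place of code of your own. Each camera call takes 0.05 s, during which the arm holds its last target. There are 200 camera calls.

## Working session

There is one attempt and no reset: what is moved stays moved. The work goes in short steps, Python scripts to look and compute and a shell command to move; the robot and the scene stay as the last step left them, time stands still between calls to the robot, and variables do not carry over. Pictures are saved under pics/ and viewed, at most 10 in all, crops included, and the job is handed in when it is done.

```bash
ls; mkdir -p pics
python3 - <<'E'
from workcell import bot
import cv2
for n in("top","side"):
    cv2.imwrite(f"pics/{n}0.png",bot.camera(n)); i=bot.camera_info(n); print(n,i["mtx"].tolist(),i["extrinsics"].round(4).tolist())
o=bot.get_obs(); print(o["time"],o["ee_pos"],o["tcp_rot"],o["opening"])
E
```

```text
drive.py
pics
workcell.py
top [[453.0688992544256, 0.0, 316.4182854106067], [0.0, 453.0688992544256, 244.8141211774569], [0.0, 0.0, 1.0]] [[-0.0058, -0.9969, 0.079, 0.4926], [-0.9996, 0.0079, 0.027, -0.0051], [-0.0276, -0.0789, -0.9965, 0.9886], [0.0, 0.0, 0.0, 1.0]]
side [[527.8061510907646, 0.0, 313.07575111314173], [0.0, 527.8061510907646, 238.98246396582414], [0.0, 0.0, 1.0]] [[-0.9987, 0.0233, -0.0458, 0.6169], [0.0512, 0.5317, -0.8454, 0.8797], [0.0046, -0.8466, -0.5322, 0.6826], [0.0, 0.0, 0.0, 1.0]]
0.1 [0.21147108 0.50749751 0.22794529] [-1.79931031e+02  8.06866587e-04  1.57383748e+02] 0.08500026862793063
```

View pics/top0.png

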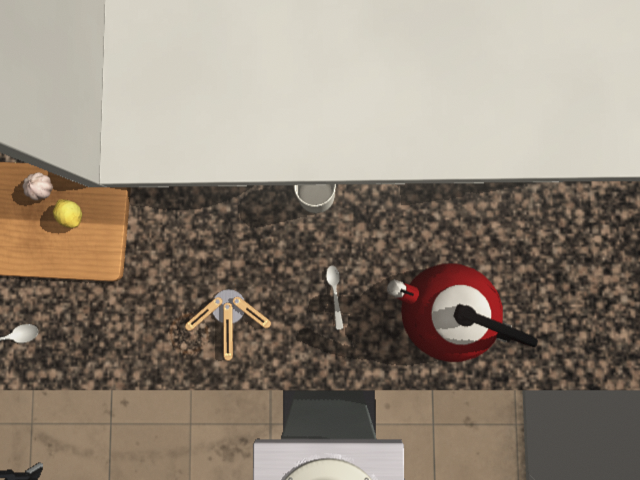

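View pics/side0.png

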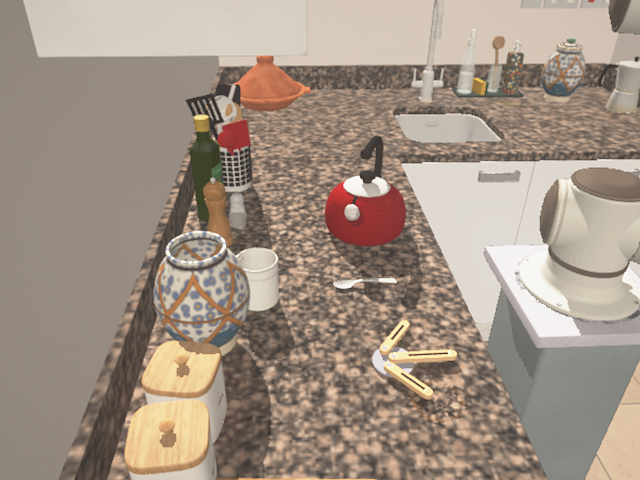

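The top view shows the trivet hub near (229,303), with the fixed bar ending at (228,358) and the side bars partly folded towards (188,327) and (269,325). The kettle body is near (452,312), its spout tip at (397,289) and its handle running from (465,315) to (535,342). The side view agrees.

```bash
cat > h.py <<'E'
import numpy as np, cv2
from workcell import bot
def proj(n,P,info=None):
    i=info or bot.camera_info(n); T=np.linalg.inv(i["extrinsics"]); c=np.atleast_2d(P)@T[:3,:3].T+T[:3,3]; u=c@np.array(i["mtx"]).T
    return u[:,:2]/u[:,2:]
def back(n,uv,z,info=None):
    i=info or bot.camera_info(n); E=np.array(i["extrinsics"]); d=E[:3,:3]@np.linalg.solve(i["mtx"],[*uv,1.])
    return (E[:3,3]+d*(z-E[2,3])/d[2])
def rz(a): return np.array([[np.cos(a),-np.sin(a)],[np.sin(a),np.cos(a)]])
def tool(world):  # world displacement -> tool axes
    from scipy.spatial.transform import Rotation as R
    return R.from_euler('xyz',bot.get_obs()["tcp_rot"],degrees=True).inv().apply(world)
def trivet(p): # x,y,yaw,ql,qr -> bar centreline points (pin/inner, end) world
    x,y,a,l,r=p; out=[]
    for s,e in (((-.03,0),(-.113,0)),((.012,.021),None),((.012,-.021),None)):
        s=np.array(s)
        if e is None:
            sg=np.sign(s[1]); q=l if sg>0 else r; e=s+.089*np.array([-np.cos(q),sg*np.sin(q)])
        out.append([rz(a)@s+[x,y],rz(a)@np.array(e)+[x,y]])
    return out
E
python3 - <<'E'
from h import *
for n in("hub",(229,303),.007),("f",(228,358),.018),("l",(188,327),.018),("r",(269,325),.018):
    print(n[0],back("top",n[1],n[2]).round(4))
print("kettle body widest",back("top",(452,312),.07).round(4))
for z in(.19,.206,.215):print("handle",z,back("top",(465,315),z).round(4),back("top",(535,342),z).round(4),back("top",(397,289),.14).round(4))
t=cv2.imread("pics/top0.png");s=cv2.imread("pics/side0.png")
a=cv2.resize(t[250:370,170:290],(400,400),interpolation=2);b=cv2.resize(t[250:370,380:550],(400,282),interpolation=2)
c=cv2.resize(s[130:250,320:420],(400,480)[::1],interpolation=2)
im=np.zeros((600,800,3),np.uint8);im[:400,:400]=a;im[:480,400:]=c;cv2.imwrite("pics/z0.png",im)
cv2.imwrite("pics/z1.png",cv2.resize(t[255:370,380:550],None,fx=4.5,fy=4.5,interpolation=2))
E
```

```text
hub [0.4456 0.2115 0.007 ]
f [0.3304 0.2101 0.018 ]
l [0.3956 0.2967 0.018 ]
r [0.3993 0.1231 0.018 ]
kettle body widest [ 0.4288 -0.2499  0.07  ]
handle 0.19 [ 0.4319 -0.2401  0.19  ] [ 0.3856 -0.3578  0.19  ] [ 0.4764 -0.1312  0.14  ]
handle 0.206 [ 0.4331 -0.2354  0.206 ] [ 0.3877 -0.3508  0.206 ] [ 0.4764 -0.1312  0.14  ]
handle 0.215 [ 0.4338 -0.2328  0.215 ] [ 0.3889 -0.3468  0.215 ] [ 0.4764 -0.1312  0.14  ]
```

View pics/z0.png

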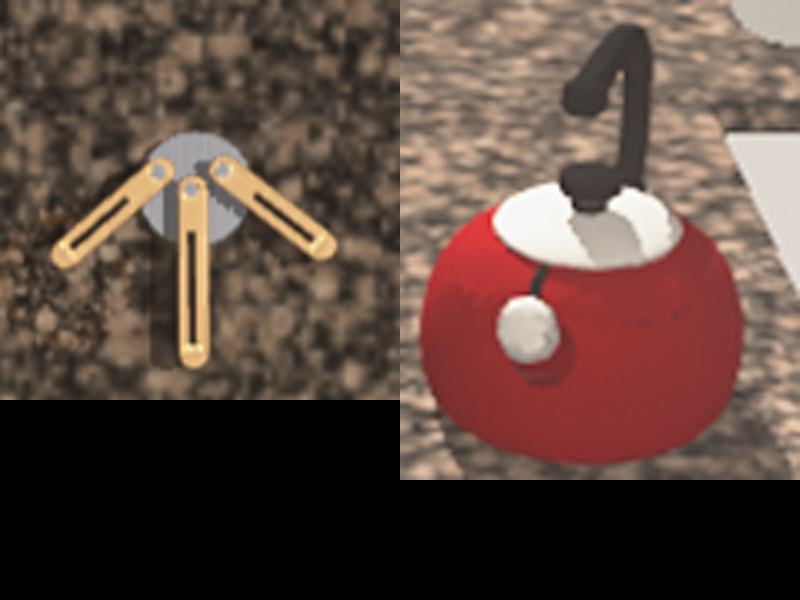

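View pics/z1.png

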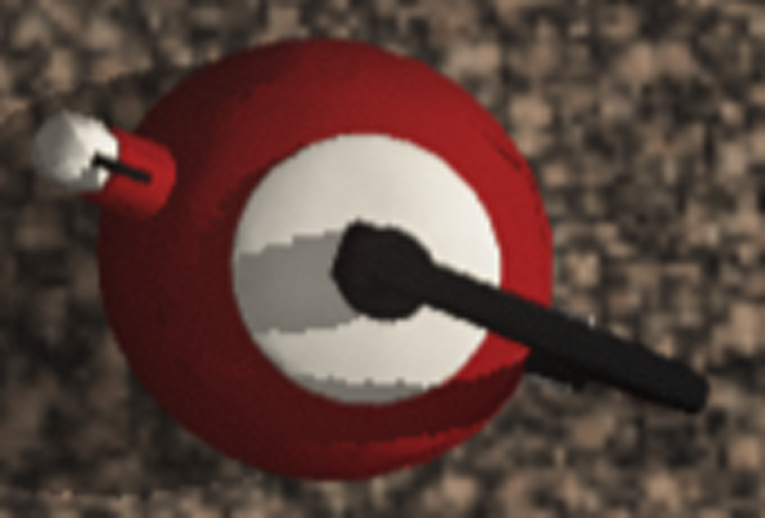

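The zoom shows the trivet pins at (217.4,301.3), (236.9,301.3) and (227,307). The bar tips are at (186.5,329.8), (270.2,326.5) and (228.2,359.8). The kettle handle is a cantilever from the lower right, ending over the lid knob near (465,314).

```bash
cat >> h.py <<'E'
def fit(pix,cam="top",info=None,p0=(.445,.21,0,1,1)):
    """pix: pinL,pinR,tipF,tipL,tipR (all at bar-top height)"""
    from scipy.optimize import least_squares
    W=np.array([back(cam,p,.018,info)[:2] for p in pix])
    def f(p):
        t=trivet(p); return (np.array([t[1][0],t[2][0],t[0][1],t[1][1],t[2][1]])-W).ravel()
    r=least_squares(f,p0); return r.x,np.abs(r.fun).max()
E
python3 - <<'E'
from h import *
p,e=fit([(217.4,301.3),(236.9,301.3),(228.2,359.8),(186.5,329.8),(270.2,326.5)])
print(p.round(4),np.degrees(p[2:]).round(1),e)
# pushing path: centre of closed finger block, half-size ~13 mm + bar 9 mm, at radius 70 mm from pin
def path(p,side,qs,r=.068,off=.025):
    for q in qs:
        sg=1 if side=="l" else -1; q=np.radians(q)
        s=np.array([.012,sg*.021]); d=np.array([-np.cos(q),sg*np.sin(q)]); n=np.array([np.sin(q),sg*np.cos(q)]) # opening dir
        print(side,round(np.degrees(q)),(rz(p[2])@(s+r*d-off*n)+p[:2]).round(4))
ql,qr=np.degrees(p[3:]); path(p,"l",[ql-6,ql,70,85,100,110,120]);path(p,"r",[qr-6,qr,70,85,100,110,120])
o=bot.get_obs();c=o["ee_pos"]; print(tool([1,0,0]).round(3),tool([0,1,0]).round(3))
E
python3 drive.py '{"steps": [[0,0,0,0,0.0]]}' 30
```

```text
[0.4382 0.2125 0.0234 0.8566 0.8942] [ 1.3 49.1 51.2] 0.0014122915948251435
l 43 [0.3823 0.2604]
l 49 [0.3855 0.2673]
l 70 [0.4017 0.288 ]
l 85 [0.4174 0.2986]
l 100 [0.4353 0.3048]
l 110 [0.4478 0.3062]
l 120 [0.4604 0.3054]
r 45 [0.3858 0.1596]
r 51 [0.3895 0.153 ]
r 70 [0.4053 0.1354]
r 85 [0.4214 0.1255]
r 100 [0.4396 0.1202]
r 110 [0.4522 0.1194]
r 120 [0.4647 0.1207]
[-0.923  0.385 -0.   ] [ 0.385  0.923 -0.001]
time: 0.18
ee_pos: [0.2115, 0.5075, 0.2281]
tcp_rot: [-179.9, 0.0, 157.4]
wrist_force: [0.0, -0.6, -0.2]
opening: 0.0754
grasp_force: 0.0
```

```bash
python3 drive.py '{"steps": [[-0.033,-0.0226,0,-6,0],[-0.066,-0.045,0,-12,0],[-0.099,-0.068,0,-18,0],[-0.132,-0.0904,0,-22.6,0],[-0.132,-0.0904,0,-22.6,0]]}'
```

```text
time: 0.6
ee_pos: [0.3011, 0.3691, 0.229]
tcp_rot: [-179.9, 0.1, -179.9]
wrist_force: [0.5, -0.9, 0.2]
opening: 0.0124
grasp_force: 0.0
```

```bash
python3 drive.py '{"steps": [[-0.02,-0.03,0,0,0],[-0.04,-0.06,0.02,0,0],[-0.06,-0.09,0.04,0,0],[-0.0795,-0.121,0.06,0,0],[-0.0795,-0.121,0.09,0,0]]}' && python3 drive.py '{"steps": [[0,0,0.035,0,0],[0,0,0.065,0,0],[0,0,0.085,0,0],[0,0,0.095,0,0],[0,0,0.095,0,0]]}'
python3 - <<'E'
from h import *
cv2.imwrite("pics/w0.png",cv2.hconcat([cv2.resize(bot.camera("wrist"),(400,300)),cv2.resize(bot.camera("top")[240:375,140:320],(400,300),interpolation=2)]))
E
```

```text
time: 1.02
ee_pos: [0.3809, 0.2489, 0.1392]
tcp_rot: [180.0, 0.2, 179.7]
wrist_force: [0.3, -0.0, 0.3]
opening: -0.0003
grasp_force: 0.0
time: 1.43
ee_pos: [0.3769, 0.2518, 0.0415]
tcp_rot: [-179.9, -0.2, 180.0]
wrist_force: [0.2, -0.4, -0.3]
opening: -0.0001
grasp_force: 0.0
```

View pics/w0.png

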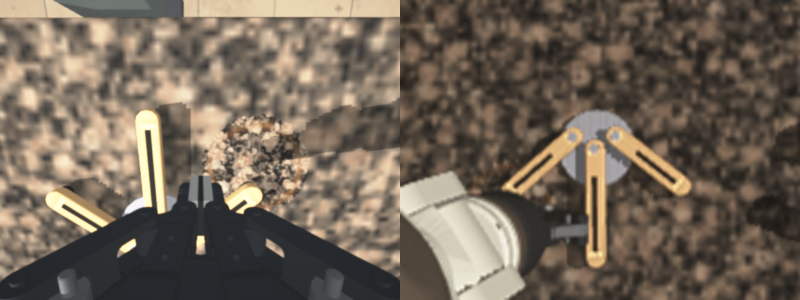

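The fingers stand between the fixed and left bars. The wrist view has the fixed bar at (148,160) and the left bar at (245,195), and nothing is touching. I'll lower the tool and push the left bar out.

```bash
python3 drive.py '{"steps": [[0,0,0.009,0,0],[-0.003,0.005,0.009,0,0],[-0.006,0.01,0.009,0,0],[-0.0086,0.0155,0.009,0,0],[-0.013,0.022,0.009,0,0]]}' && python3 drive.py '{"steps": [[-0.004,0.006,0,0,0],[-0.008,0.011,0,0,0],[-0.0115,0.0142,0,0,0],[-0.015,0.017,0,0,0],[-0.0195,0.0205,0,0,0]]}' && python3 drive.py '{"steps": [[-0.004,0.003,0,0,0],[-0.008,0.0047,0,0,0],[-0.013,0.007,0,0,0],[-0.018,0.009,0,0,0],[-0.022,0.0098,0,0,0]]}' && python3 drive.py '{"steps": [[-0.004,0.001,0,0,0],[-0.008,0.0018,0,0,0],[-0.012,0.0021,0,0,0],[-0.0165,0.0019,0,0,0],[-0.0205,0.0017,0,0,0]]}' && python3 drive.py '{"steps": [[-0.003,0,0,0,0],[-0.006,-0.0005,0,0,0],[-0.008,-0.0006,0,0,0],[-0.0085,-0.0006,0,0,0],[-0.0085,-0.0006,0,0,0]]}'
python3 - <<'E'
from h import *
cv2.imwrite("pics/w1.png",cv2.hconcat([cv2.resize(bot.camera("wrist"),(400,300)),cv2.resize(bot.camera("top")[240:375,140:320],(400,300),interpolation=2)]))
E
```

```text
time: 1.95
ee_pos: [0.3916, 0.2753, 0.0351]
tcp_rot: [180.0, 0.0, 180.0]
wrist_force: [-0.5, 0.1, 0.7]
opening: -0.0001
grasp_force: 0.0
time: 2.37
ee_pos: [0.4108, 0.2951, 0.0345]
tcp_rot: [-180.0, -0.0, 180.0]
wrist_force: [-0.4, 0.3, 0.5]
opening: -0.0002
grasp_force: 0.0
time: 2.78
ee_pos: [0.4332, 0.3049, 0.0346]
tcp_rot: [180.0, 0.0, 180.0]
wrist_force: [-0.2, 0.8, -0.6]
opening: -0.0
grasp_force: 0.0
time: 3.2
ee_pos: [0.4535, 0.3064, 0.0346]
tcp_rot: [-180.0, 0.0, 180.0]
wrist_force: [0.3, 0.2, -0.8]
opening: -0.0001
grasp_force: 0.0
time: 3.62
ee_pos: [0.4617, 0.3058, 0.0345]
tcp_rot: [-180.0, -0.0, 180.0]
wrist_force: [1.1, 1.2, -0.4]
opening: -0.0001
grasp_force: 0.0
```

View pics/w1.png

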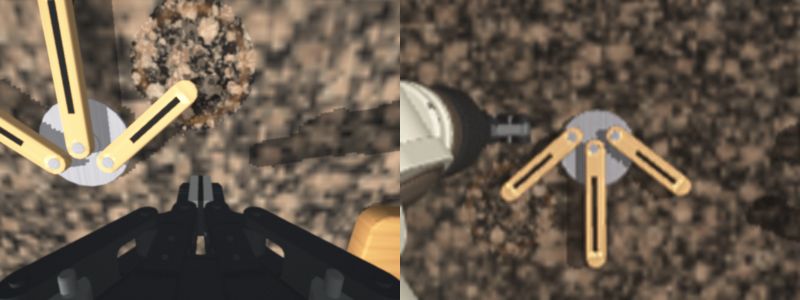

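The left bar has not moved. The fingers now stand beyond it, with the tips at wrist (200,178) and the bar end at (190,90). I'll check the tip height by projection.

Run:
```python
from h import *
o=bot.get_obs();c=o["ee_pos"];print(c)
i=bot.camera_info("wrist");print(i["mtx"].tolist(),i["extrinsics"].round(3).tolist())
for dz in(0,.006,.019,.025,.03):
    print(dz,[ (proj(n,c+[0,0,-dz]).round(1)).tolist() for n in("wrist","top")])
# hub & bars seen in wrist pic (full res = x1.6)
k=1.6
print("pinL",back("wrist",(107*k,162*k),.018),"pinR",back("wrist",(56*k,162*k),.018),"tipL",back("wrist",(191*k,84*k),.018))
cv2.imwrite("pics/w2.png",cv2.resize(bot.camera("wrist")[180:400,160:480],None,fx=2.5,fy=2.5))
```

```text
[0.46148225 0.30582319 0.03457602]
[[357.40313739635803, 0.0, 320.6947960855522], [0.0, 357.40313739635803, 235.56401396113844], [0.0, 0.0, 1.0]] [[0.0, 0.961, 0.278, 0.392], [1.0, 0.0, -0.0, 0.306], [-0.0, 0.278, -0.961, 0.181], [0.0, 0.0, 0.0, 1.0]]
0 [[[321.4, 294.4]], [[181.8, 296.3]]]
0.006 [[[321.4, 288.7]], [[182.7, 296.2]]]
0.019 [[[321.4, 277.8]], [[184.6, 296.0]]]
0.025 [[[321.4, 273.2]], [[185.5, 295.9]]]
0.03 [[[321.3, 269.6]], [[186.2, 295.8]]]
pinL [0.4508026  0.23324087 0.018     ] pinR [0.45080366 0.19379872 0.018     ] tipL [0.39277672 0.298877   0.018     ]
```

View pics/w2.png

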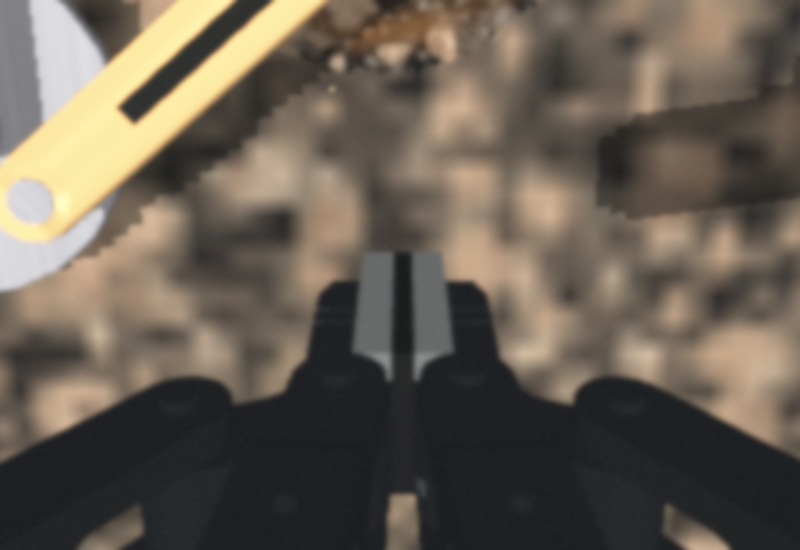

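The wrist view has the fingertip edge at about row 281, against about 250 expected if the tips were near z 0.01. So the tips passed over the bar. I'll feel for the worktop here.

```bash
python3 drive.py '{"steps": [[0,0,0.003,0,0],[0,0,0.006,0,0],[0,0,0.006,0,0]]}'|grep -E "ee_pos|wrist"; python3 drive.py '{"steps": [[0,0,0.002,0,0],[0,0,0.002,0,0]]}'|grep -E "ee_pos|wrist"
```

```text
ee_pos: [0.4612, 0.3056, 0.0277]
wrist_force: [-0.5, 0.3, -0.1]
ee_pos: [0.4614, 0.3057, 0.0261]
wrist_force: [-1.2, -0.4, 1.0]
```

Run:
```python
from h import *
im=bot.camera("side");c=bot.get_obs()["ee_pos"]
p=proj("side",np.array([c,c-[0,0,.02],[c[0],c[1],0]]));print(p.round(1))
u,v=p[0].astype(int)
cr=im[v-40:v+35,u-50:u+50]
cv2.imwrite("pics/s2.png",cv2.resize(cr,(800,600),interpolation=2));print(u-50,v-40)
```

```text
[[390.1 393.8]
 [389.1 402.3]
 [388.8 405. ]]
340 353
```

View pics/s2.png

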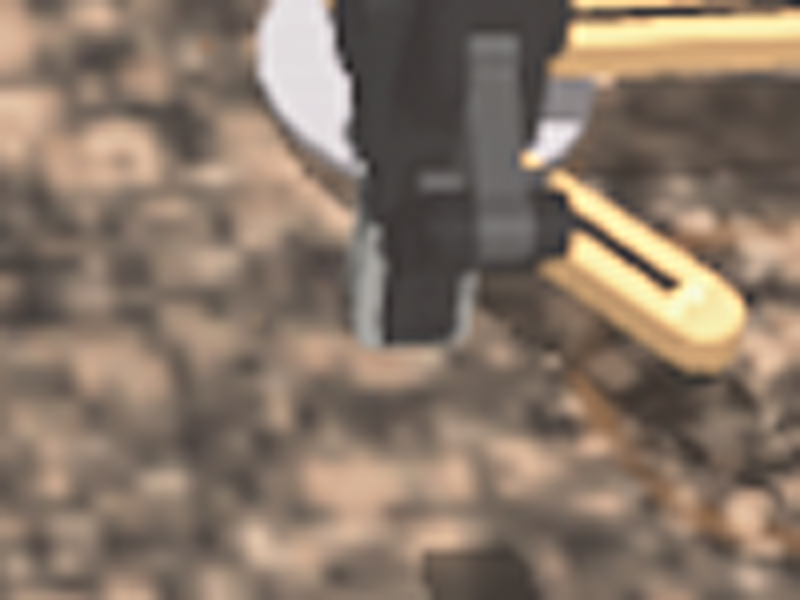

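The fingertip bottom shows at side pixel (391,395.5), nearly level with the TCP's own projection (390,393.8). So the real tips stand much less than 25 mm ahead of the reported TCP. I'll go on descending to calibrate by touch.

```bash
for k in 1 ; do python3 drive.py '{"steps": [[0,0,0.004,0,0],[0,0,0.008,0,0],[0,0,0.008,0,0]]}'|grep -E "ee_pos|wrist"; python3 drive.py '{"steps": [[0,0,0.002,0,0],[0,0,0.002,0,0]]}'|grep -E "ee_pos|wrist";python3 drive.py '{"steps": [[0,0,0.002,0,0],[0,0,0.002,0,0]]}'|grep -E "ee_pos|wrist"; done
```

```text
ee_pos: [0.4612, 0.3056, 0.0175]
wrist_force: [0.1, 0.8, 0.5]
ee_pos: [0.4615, 0.3057, 0.0162]
wrist_force: [-0.2, 0.0, -0.0]
ee_pos: [0.4615, 0.3058, 0.0143]
wrist_force: [-0.2, -0.5, 0.5]
```

```bash
python3 drive.py '{"steps": [[0,0,0.003,0,0],[0,0,0.003,0,0]]}'|grep -E "ee_pos|wrist"; python3 drive.py '{"steps": [[0,0,0.002,0,0],[0,0,0.002,0,0]]}'|grep -E "ee_pos|wrist"
```

```text
ee_pos: [0.4614, 0.3057, 0.0111]
wrist_force: [0.0, -0.2, -0.3]
ee_pos: [0.4615, 0.3057, 0.0092]
wrist_force: [0.3, -1.5, -0.1]
```

```bash
for k in 1; do python3 drive.py '{"steps": [[0,0,0.002,0,0],[0,0,0.002,0,0]]}'|grep -E "ee_pos|wrist"; python3 drive.py '{"steps": [[0,0,0.002,0,0],[0,0,0.002,0,0]]}'|grep -E "ee_pos|wrist"; done
```

```text
ee_pos: [0.4615, 0.3057, 0.0072]
wrist_force: [0.2, -0.5, 0.7]
ee_pos: [0.4615, 0.3057, 0.0052]
wrist_force: [-1.0, -0.2, -1.2]
```

```bash
python3 - <<'E'
from h import *
for off in(0,.008,.0145):
  for z in(.015,.02,.025,.03,.035): print(off,z,proj("side",[.4614,.3057+off,z]).round(1).tolist())
im=bot.camera("side");cr=im[353:438,340:440]
cv2.imwrite("pics/s3.png",cv2.resize(cr,(700,595),interpolation=2))
E
python3 drive.py '{"steps": [[0,0,0.002,0,0],[0,0,0.002,0,0]]}'|grep -E "ee_pos|wrist"; python3 drive.py '{"steps": [[0,0,0.002,0,0],[0,0,0.002,0,0]]}'|grep -E "ee_pos|wrist"
```

```text
0 0.015 [[389.6, 398.6]]
0 0.02 [[389.8, 396.5]]
0 0.025 [[390.1, 394.3]]
0 0.03 [[390.3, 392.2]]
0 0.035 [[390.6, 390.0]]
0.008 0.015 [[390.4, 402.6]]
0.008 0.02 [[390.7, 400.4]]
0.008 0.025 [[391.0, 398.3]]
0.008 0.03 [[391.2, 396.1]]
0.008 0.035 [[391.5, 393.9]]
0.0145 0.015 [[391.2, 405.8]]
0.0145 0.02 [[391.4, 403.7]]
0.0145 0.025 [[391.7, 401.5]]
0.0145 0.03 [[391.9, 399.3]]
0.0145 0.035 [[392.2, 397.1]]
ee_pos: [0.4615, 0.3058, 0.0033]
wrist_force: [-0.2, 0.1, -0.5]
ee_pos: [0.4615, 0.3057, 0.0012]
wrist_force: [-0.4, 0.2, 0.1]
```

```bash
for k in 1; do python3 drive.py '{"steps": [[0,0,0.0015,0,0],[0,0,0.0015,0,0]]}'|grep -E "ee_pos|wrist";  python3 drive.py '{"steps": [[0,0,0.0015,0,0],[0,0,0.0015,0,0]]}'|grep -E "ee_pos|wrist"; python3 drive.py '{"steps": [[0,0,0.0015,0,0],[0,0,0.0015,0,0]]}'|grep -E "ee_pos|wrist"; done
```

```text
ee_pos: [0.4615, 0.3058, -0.0002]
wrist_force: [0.2, 0.5, 0.3]
ee_pos: [0.4615, 0.3057, -0.0017]
wrist_force: [0.3, -0.7, -0.9]
ee_pos: [0.4617, 0.3059, -0.0027]
wrist_force: [0.5, -0.1, 3.2]
```

View pics/s3.png

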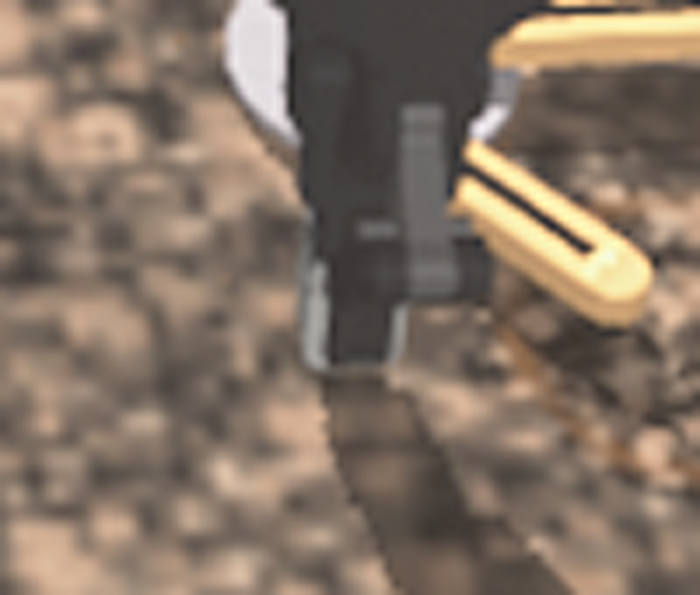

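The tips touch at reported TCP z ≈ -0.0025, so shut tips sit at TCP +2.5 mm, about 27 mm off nominal along z. I'll use this correction throughout. Now I'll go back over the bar and push at the right height.

```bash
python3 drive.py '{"steps": [[0,0,-0.04,0,0],[0.035,-0.022,-0.042,0,0],[0.07,-0.044,-0.042,0,0],[0.0865,-0.054,-0.042,0,0],[0.0865,-0.054,-0.042,0,0]]}'|grep -E "ee_pos|wrist"; python3 drive.py '{"steps": [[0,0,0.02,0,0],[0,0,0.033,0,0],[0,0,0.033,0,0]]}'|grep -E "ee_pos|wrist"; python3 drive.py '{"steps": [[-0.003,0.005,0,0,0],[-0.007,0.01,0,0,0],[-0.0106,0.0155,0,0,0],[-0.015,0.022,0,0,0],[-0.015,0.022,0,0,0]]}'|grep -E "ee_pos|wrist"
```

```text
ee_pos: [0.3723, 0.2501, 0.0391]
wrist_force: [0.1, 1.0, 0.2]
ee_pos: [0.3741, 0.2512, 0.0039]
wrist_force: [-0.1, 0.3, -1.4]
ee_pos: [0.3913, 0.2753, 0.0066]
wrist_force: [0.2, -0.6, 0.0]
```

```bash
python3 drive.py '{"steps": [[-0.004,0.006,0,0,0],[-0.008,0.011,0,0,0],[-0.0115,0.0142,0,0,0],[-0.015,0.017,0,0,0],[-0.0195,0.0205,0,0,0]]}' |grep -E "ee_pos|wrist"; python3 drive.py '{"steps": [[-0.004,0.003,0,0,0],[-0.008,0.0047,0,0,0],[-0.013,0.007,0,0,0],[-0.018,0.009,0,0,0],[-0.022,0.0098,0,0,0]]}' |grep -E "ee_pos|wrist"; python3 drive.py '{"steps": [[-0.004,0.001,0,0,0],[-0.008,0.0018,0,0,0],[-0.012,0.0021,0,0,0],[-0.0165,0.0019,0,0,0],[-0.0205,0.0017,0,0,0]]}' |grep -E "ee_pos|wrist"
cat >> h.py <<'E'
def wood(cam="top",box=(150,240,310,375)):
    """fit trivet pose to the wood mask by rendering bars; returns params, IoU"""
    from scipy.optimize import minimize
    im=bot.camera(cam); i=bot.camera_info(cam); x0,y0,x1,y1=box
    h=cv2.cvtColor(im,cv2.COLOR_BGR2HSV)[y0:y1,x0:x1]
    m=((h[...,0]>12)&(h[...,0]<28)&(h[...,1]>85)&(h[...,2]>165)).astype(np.uint8)
    return im,m,i
def render(p,i,box,cam="top",S=4):
    x0,y0,x1,y1=box; out=np.zeros(((y1-y0)*S,(x1-x0)*S),np.uint8)
    for a,b in trivet(p):
        w=.009
        d=(b-a)/np.linalg.norm(b-a); n=np.array([-d[1],d[0]]); b=b-w*d
        th=np.linspace(np.pi/2,-np.pi/2,9)
        poly=[b+w*(np.cos(t)*d+np.sin(t)*n) for t in th]+[a-n*w+0*d,a+n*w]
        uv=proj(cam,np.c_[np.array(poly),np.full(len(poly),.018)],i)
        cv2.fillPoly(out,[np.round((uv-[x0,y0]+.5)*S).astype(int)],1)
    return cv2.resize(out.astype(np.float32),None,fx=1/S,fy=1/S,interpolation=cv2.INTER_AREA)
def fitmask(p0,cam="top",box=(150,240,310,375)):
    from scipy.optimize import minimize
    im,m,i=wood(cam,box); m=cv2.GaussianBlur(cv2.morphologyEx(m,cv2.MORPH_CLOSE,np.ones((5,5))).astype(np.float32),(0,0),1.5)
    sc=np.array([.01,.01,.08,.3,.3])
    f=lambda v:((cv2.GaussianBlur(render(p0+v*sc,i,box,cam),(0,0),1.5)-m)**2).sum()
    S0=np.vstack([np.zeros(5),np.eye(5)]); best=None
    for s in(1,-1,.4):
        r=minimize(f,np.zeros(5) if best is None else best.x,method="Nelder-Mead",options=dict(initial_simplex=(0 if best is None else best.x)+S0*s,maxiter=500))
        if best is None or r.fun<best.fun: best=r
    return p0+best.x*sc,best.fun,f(np.zeros(5)),m.sum()
E
python3 - <<'E'
from h import *
p,e,e0,n=fitmask(np.array([.4382,.2125,.0234,1.9,.894]));print(p.round(4),np.degrees(p[2:]).round(1),e,e0,n)
E
```

```text
ee_pos: [0.4098, 0.2945, 0.006]
wrist_force: [-0.8, -0.1, 0.9]
ee_pos: [0.4322, 0.3044, 0.0061]
wrist_force: [0.3, -0.2, -0.4]
ee_pos: [0.4526, 0.3058, 0.0061]
wrist_force: [-1.5, -0.2, -0.2]
[0.4412 0.2138 0.0362 1.9451 0.8573] [  2.1 111.4  49.1] 169.10821533203125 208.84744 1155.0
```

```bash
python3 drive.py '{"steps": [[-0.003,0,0,0,0],[-0.006,-0.0005,0,0,0],[-0.008,-0.001,0,0,0],[-0.01,-0.0015,0,0,0],[-0.01,-0.0015,0,0,0]]}'|grep -E "ee_pos|wrist"; python3 drive.py '{"steps": [[-0.002,-0.0005,0,0,0],[-0.004,-0.001,0,0,0],[-0.004,-0.001,0,0,0]]}'|grep -E "ee_pos|wrist"
python3 - <<'E'
from h import *
p,e,e0,n=fitmask(np.array([.4382,.2125,.0234,2.05,.894]));print(p.round(4),np.degrees(p[2:]).round(1),e,e0,n)
E
```

```text
ee_pos: [0.4624, 0.3042, 0.0061]
wrist_force: [-0.4, 0.8, -0.8]
ee_pos: [0.4662, 0.3032, 0.0061]
wrist_force: [-0.6, -0.4, 0.5]
[0.4419 0.2142 0.0186 2.1311 0.8576] [  1.1 122.1  49.1] 184.97836303710938 296.06738 1144.0
```

```bash
python3 drive.py '{"steps": [[0.008,0,0,0,0],[0.012,0,-0.04,0,0],[0.035,-0.03,-0.06,0,0],[0.06,-0.06,-0.06,0,0],[0.07,-0.1,-0.06,0,0]]}'|grep -E "ee_pos|wrist"; python3 drive.py '{"steps": [[0.018,-0.037,0,0,0],[0.018,-0.037,0,0,0]]}'|grep -E "ee_pos|wrist"
python3 - <<'E'
from h import *
im,m,i=wood(); cv2.imwrite("pics/mask.png",np.r_[m*255])
t=cv2.imread("pics/top0.png")
print(m.sum(), [ (lambda k:(k[2].tolist()))(cv2.connectedComponentsWithStats(cv2.morphologyEx(m,cv2.MORPH_CLOSE,np.ones((3,3)))))])
p,e,e0,n=fitmask(np.array([.4382,.2125,.0234,2.05,.894]));print(p.round(4),np.degrees(p[2:]).round(1),e,e0,n)
E
```

```text
ee_pos: [0.3943, 0.2037, 0.0672]
wrist_force: [0.7, -0.5, 0.3]
ee_pos: [0.3747, 0.1622, 0.0661]
wrist_force: [0.6, 1.7, -0.8]
721 [[[0, 0, 160, 135, 20752], [32, 39, 40, 26, 342], [73, 57, 47, 32, 506]]]
[0.4424 0.2139 0.0385 2.1149 0.8202] [  2.2 121.2  47. ] 353.3807067871094 457.25497 921.0
```

```bash
g(){ grep -E "ee_pos|wrist"; }; python3 drive.py '{"steps": [[0,0,0.035,0,0],[0,0,0.06,0,0],[0,0,0.06,0,0],[0,0,0.06,0,0]]}'|g
python3 drive.py '{"steps": [[-0.0055,-0.0065,0,0,0],[-0.0115,-0.013,0,0,0],[-0.016,-0.019,0,0,0],[-0.0215,-0.025,0,0,0],[-0.0273,-0.0306,0,0,0]]}'|g
python3 drive.py '{"steps": [[-0.004,-0.003,0,0,0],[-0.008,-0.0055,0,0,0],[-0.012,-0.008,0,0,0],[-0.0161,-0.0099,0,0,0],[-0.0205,-0.0117,0,0,0]]}'|g
python3 drive.py '{"steps": [[-0.005,-0.0016,0,0,0],[-0.0098,-0.0031,0,0,0],[-0.0138,-0.0035,0,0,0],[-0.018,-0.0039,0,0,0],[-0.0224,-0.0043,0,0,0]]}'|g
python3 drive.py '{"steps": [[-0.004,0,0,0,0],[-0.008,0.0006,0,0,0],[-0.0123,0.001,0,0,0],[-0.0155,0.0018,0,0,0],[-0.019,0.0026,0,0,0]]}'|g
```

```text
ee_pos: [0.3773, 0.1667, 0.0055]
wrist_force: [-0.2, 0.1, 1.3]
ee_pos: [0.4064, 0.1351, 0.0067]
wrist_force: [-0.7, 1.1, -0.8]
ee_pos: [0.4261, 0.1239, 0.006]
wrist_force: [-0.6, 0.2, 0.8]
ee_pos: [0.4486, 0.1197, 0.006]
wrist_force: [-0.9, -0.5, 0.6]
ee_pos: [0.4675, 0.1224, 0.0061]
wrist_force: [-2.4, -0.1, -0.6]
```

```bash
g(){ grep -E "ee_pos|wrist"; }; python3 drive.py '{"steps": [[0.01,0,0,0,0],[0.012,0,-0.04,0,0],[0.03,-0.01,-0.08,0,0],[0.05,-0.02,-0.115,0,0.085],[0.05,-0.035,-0.15,0,0.085]]}'|g
python3 drive.py '{"steps": [[0,-0.02,-0.036,0,0.085],[0,-0.04,-0.072,0,0.085],[0,-0.06,-0.108,0,0.085],[0,-0.1,-0.115,0,0.085],[0,-0.14,-0.115,0,0.085]]}'|g
python3 - <<'E'
from h import *
for k in range(2):
  p,e,e0,n=fitmask(np.array([.4382,.2125,.0234,2.09,2.09]));print(p.round(4),np.degrees(p[2:]).round(1),e,e0,n)
im=bot.camera("top");cv2.imwrite("pics/top9.png",cv2.hconcat([cv2.resize(im[240:375,150:310],(480,405),interpolation=2)]))
E
```

```text
ee_pos: [0.414, 0.0874, 0.1574]
wrist_force: [0.6, -0.6, -0.4]
ee_pos: [0.4173, -0.0535, 0.2744]
wrist_force: [1.8, 0.8, -1.2]
[0.4408 0.2136 0.0252 2.1109 2.0648] [  1.4 120.9 118.3] 135.14834594726562 175.32266 1144.0
[0.4402 0.2136 0.0261 2.1194 2.0711] [  1.5 121.4 118.7] 135.25283813476562 175.87602 1151.0
```

```bash
g(){ grep -E "ee_pos|wrist"; }; python3 drive.py '{"steps": [[0,0.041,0,0,0.085],[0.01,0.082,0.01,0,0.085],[0.02,0.123,0.02,0,0.085],[0.03,0.164,0.03,0,0.085],[0.05,0.205,0.04,0,0.085]]}'|g
python3 drive.py '{"steps": [[0,0.041,0,0,0.085],[0.01,0.065,0,0,0.085],[0.01,0.065,0,0,0.085],[0.01,0.065,0,0,0.085]]}'|g
python3 - <<'E'
from h import *
print(bot.get_obs()["ee_pos"])
i=bot.camera_info("wrist");print(proj("wrist",[[.44,.2125,.018],[.327,.21,.018],[.497,.31,.018],[.497,.115,.018]],i).round(0).tolist())
box=(120,60,520,420)
im,m,_=wood("wrist",box);print(m.sum(),cv2.connectedComponentsWithStats(cv2.morphologyEx(m,cv2.MORPH_CLOSE,np.ones((5,5))))[2].tolist()[:8])
p,e,e0,n=fitmask(np.array([.44,.2136,.025,2.09,2.09]),"wrist",box);print(p.round(4),np.degrees(p[2:]).round(1),e,e0,n)
c=im[box[1]:box[3],box[0]:box[2]].copy()
r=render(p,i,box,"wrist")
cs,_=cv2.findContours((r>.5).astype(np.uint8),0,2);cv2.drawContours(c,cs,-1,(255,0,255),1);cv2.imwrite("pics/w9.png",cv2.resize(c,None,fx=1.6,fy=1.6))
E
```

```text
ee_pos: [0.3701, 0.146, 0.2323]
wrist_force: [0.8, 0.2, 0.3]
ee_pos: [0.3598, 0.2101, 0.2329]
wrist_force: [0.3, -0.1, 0.1]
[0.35983297 0.21010367 0.23289412]
[[323.0, 276.0], [321.0, 171.0], [409.0, 323.0], [236.0, 322.0]]
1831 [[0, 0, 400, 360, 140827], [193, 111, 19, 107, 1023], [276, 121, 13, 5, 49], [297, 124, 2, 3, 3], [306, 129, 1, 1, 1], [314, 139, 1, 2, 2], [245, 149, 4, 21, 39], [317, 148, 6, 15, 55]]
[0.4419 0.2133 0.0052 2.0828 2.0489] [  0.3 119.3 117.4] 1200.0589599609375 1346.6011 3133.4143
```

Run:
```python
from h import *
i=bot.camera_info("wrist");im=bot.camera("wrist")
h=cv2.cvtColor(im,cv2.COLOR_BGR2HSV); P=np.array([.441,.2133,.018])
p=np.array([.441,.2133,.02,2.094,2.094])
for k,(a,b) in enumerate(trivet(p)):
    # sample cross profiles along the bar, find wood edges
    d=(b-a)/.089 if k else (b-a)/.083; n=np.array([-d[1],d[0]]);C=[]
    for s in np.linspace(.02,.075,23):
        t=np.arange(-.022,.0221,.0005); uv=proj("wrist",np.c_[a+s*d+t[:,None]*n,np.full(len(t),.018)],i).astype(np.float32)
        pr=cv2.remap(im,uv[:,:1],uv[:,1:],1)[:,0].astype(float); 
        v=pr[:,1]+pr[:,2]-pr[:,0]  # wood is bright yellow
        w=v>220
        if k==1 and s in(.02,.0475) or k==0 and s==.02: print(v[::4].round().astype(int).tolist())
        if w.any(): C.append((s,(t[w].min()+t[w].max())/2,t[w].max()-t[w].min()))
    C=np.array(C); g=np.abs(C[:,2]-np.median(C[:,2]))<.003
    f=np.polyfit(C[g,0],C[g,1],1); print(k,g.sum(),"width",np.median(C[:,2]),"slope deg",np.degrees(f[0]).round(2),"off mm",f[1]*1e3)
```

```text
[98, 117, 121, 106, 94, 79, 122, 290, 318, 319, 270, 97, 214, 319, 314, 314, 272, 140, 126, 146, 173, 200, 214]
0 12 width 0.031000000000000028 slope deg -0.0 off mm 6.500000000000027
[148, 149, 159, 178, 197, 214, 263, 314, 316, 315, 315, 315, 313, 316, 319, 302, 197, 115, 70, 75, 90, 103, 100]
[138, 132, 128, 127, 124, 123, 229, 318, 317, 318, 175, 132, 307, 318, 321, 294, 196, 147, 126, 120, 124, 131, 136]
1 21 width 0.019500000000000017 slope deg 0.25 off mm -0.8916362688900271
2 16 width 0.02150000000000002 slope deg -0.26 off mm -2.4806097055163643
```

Run:
```python
from h import *
i=bot.camera_info("wrist");im=bot.camera("wrist")
p=np.array([.441,.2133,.02,2.094,2.094])
for k,(a,b) in enumerate(trivet(p)):
    d=(b-a)/np.linalg.norm(b-a); n=np.array([-d[1],d[0]]);C=[]
    for s in np.linspace(.02,.075,23):
        t=np.arange(-.016,.0161,.0005); uv=proj("wrist",np.c_[a+s*d+t[:,None]*n,np.full(len(t),.018)],i).astype(np.float32)
        pr=cv2.remap(im,uv[:,:1],uv[:,1:],1)[:,0].astype(float); w=pr[:,1]+pr[:,2]-pr[:,0]>265
        if w.any(): C.append((s,(t[w].min()+t[w].max())/2,t[w].max()-t[w].min()))
    C=np.array(C); g=np.abs(C[:,2]-np.median(C[:,2]))<.0021
    f=np.polyfit(C[g,0],C[g,1],1); m=a+d*.0475+n*np.polyval(f,.0475); print(k,g.sum(),np.median(C[:,2]),"slope deg",np.degrees(f[0]).round(2),"off mm",f[1]*1e3,"midpt",m.round(4))
```

```text
0 23 0.017500000000000016 slope deg -0.07 off mm 0.40884387351780077 midpt [0.3635 0.2114]
1 23 0.018000000000000016 slope deg -0.09 off mm -0.4901185770750853 midpt [0.476  0.2759]
2 23 0.019000000000000017 slope deg -0.37 off mm -1.9992588932806195 midpt [0.476  0.1507]
```

The bars' measured angles are 120.0° and 119.7°, so both are at their stops. The hub is at about (0.440, 0.213). Next I'll move over the kettle.

```bash
g(){ grep -E "time|ee_pos|tcp_rot"; }; python3 drive.py '{"steps": [[0,-0.036,-0.02,0,0.085],[0,-0.072,-0.04,0,0.085],[0,-0.108,-0.06,0,0.085],[0,-0.144,-0.08,0,0.085],[0,-0.18,-0.1,0,0.085]]}'|g
python3 drive.py '{"steps": [[-0.005,-0.04,0,0,0.085],[-0.01,-0.08,0,0,0.085],[-0.015,-0.12,0,0,0.085],[-0.02,-0.16,0,0,0.085],[-0.025,-0.2,0,0,0.085]]}'|g
python3 drive.py '{"steps": [[-0.01,-0.03,0,-7,0.085],[-0.02,-0.05,0,-14,0.085],[-0.03,-0.07,0,-21,0.085],[-0.04,-0.08,0,-28,0.085],[-0.048,-0.08,0,-35,0.085]]}'|g
python3 drive.py '{"steps": [[0,0,0,-7,0.085],[0,0,0,-14,0.085],[0,0,0,-21,0.085],[0,0,0,-28,0.085],[0,0,0,-34,0.085]]}'|g
python3 drive.py '{"steps": [[0,0,0,0,0.085],[0,0,0,0,0.085],[0,0,0,0,0.085]]}'|g
python3 - <<'E'
from h import *
cv2.imwrite("pics/k0.png",bot.camera("wrist"));o=bot.get_obs();print(o["q"].round(1))
np.save("k0.npy",bot.camera_info("wrist"),allow_pickle=True)
E
```

```text
time: 14.5
ee_pos: [0.3606, 0.0261, 0.3345]
tcp_rot: [-180.0, 0.1, 179.9]
time: 14.92
ee_pos: [0.3852, -0.1746, 0.3336]
tcp_rot: [-180.0, 0.1, 179.8]
time: 15.33
ee_pos: [0.4339, -0.2547, 0.3325]
tcp_rot: [180.0, -0.0, -144.9]
time: 15.75
ee_pos: [0.4334, -0.2526, 0.3333]
tcp_rot: [180.0, -0.0, -110.8]
time: 16.0
ee_pos: [0.4338, -0.2521, 0.3333]
tcp_rot: [-180.0, -0.0, -111.3]
[-30.1   2.2  19.1 106.9  -0.  -98.9]
```

View pics/k0.png

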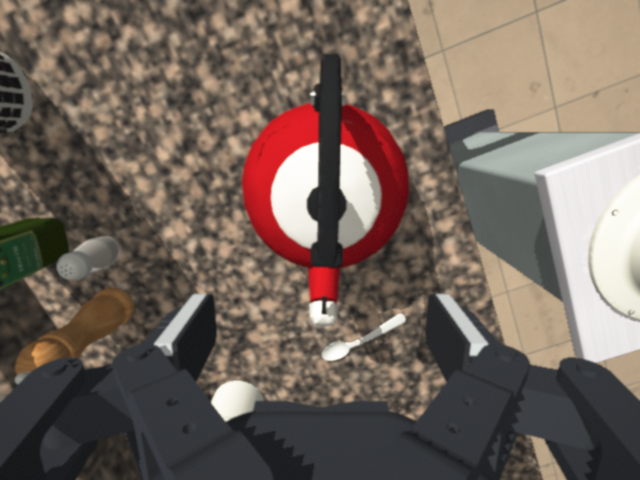

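The wrist view shows the handle running straight from (331,60) at the back to (326,260) at its front end. The knob centre is at (326,203), the lid is centred at (326,196), and the belly spans columns 243 to 408 and rows 100 to 268. The open pads' tips appear at (213,297) and (428,297).

Run:
```python
from h import *
i=np.load("k0.npy",allow_pickle=True).item();im=cv2.imread("pics/k0.png")
b=lambda uv,z:back("wrist",uv,z,i)[:2].round(4)
g=im.max(2)
for r in(80,100,120,140,160,175,225,240): 
    c=np.where(g[r,300:360]<60)[0]+300; print(r,c.min(),c.max(),end=" | ")
# red+white silhouette ellipse
h=cv2.cvtColor(im,cv2.COLOR_BGR2HSV);m=(((h[...,0]<8)|(h[...,0]>172))&(h[...,1]>150)&(h[...,2]>60)).astype(np.uint8);m[300:]=0
cs,_=cv2.findContours(cv2.morphologyEx(m,cv2.MORPH_CLOSE,np.ones((31,31))),0,2);c=max(cs,key=cv2.contourArea);print("\nbelly",cv2.boundingRect(c))
print("knob",[b((326,203),z) for z in(.145,.15,.155)]);print("lid",b((326.5,196),.13))
for z in(.05,.06,.07):print("belly",z,b((325.5,184.5),z))
print("handle",b((331,80),.206),b((328,150),.206),b((326.5,240),.206),b((326,268),.206))
```

```text
80 321 341 | 100 315 341 | 120 320 340 | 140 320 339 | 160 320 338 | 175 320 338 | 225 319 337 | 240 319 336 | 
belly (242, 103, 167, 197)
knob [array([ 0.4279, -0.2561]), array([ 0.4277, -0.257 ]), array([ 0.4274, -0.2579])]
lid [ 0.4258 -0.2596]
belly 0.05 [ 0.4257 -0.2597]
belly 0.06 [ 0.4253 -0.2611]
belly 0.07 [ 0.425  -0.2624]
handle [ 0.3896 -0.3485] [ 0.4088 -0.3042] [ 0.4349 -0.2392] [ 0.4439 -0.217 ]
```

```bash
python3 drive.py '{"steps": [[0.003,0.002,0.03,1,0.085],[0.0064,0.0042,0.065,1,0.085],[0.0064,0.0042,0.095,1,0.085],[0.0064,0.0042,0.12,1,0.085],[0.0064,0.0042,0.135,1,0.085]]}'; python3 drive.py '{"steps": [[0,0,0.008,0,0.085],[0,0,0.016,0,0.085],[0,0,0.016,0,0.085],[0,0,0.016,0,0.085]]}'
python3 - <<'E'
from h import *
im=bot.camera("wrist");np.save("k1.npy",im);g=im.max(2);cv2.imwrite("pics/k1.png",im)
for r in range(20,300,40):
    c=np.where(g[r,240:400]<60)[0]+240; print(r,(c.min(),c.max(),len(c)) if len(c) else None)
E
```

```text
time: 16.47
ee_pos: [0.427, -0.2557, 0.1952]
tcp_rot: [179.8, 0.0, -112.2]
wrist_force: [-0.7, -0.2, -0.4]
opening: 0.0852
grasp_force: 0.0
time: 16.8
ee_pos: [0.4282, -0.2562, 0.183]
tcp_rot: [-180.0, -0.0, -112.0]
wrist_force: [0.3, 0.3, 0.0]
opening: 0.085
grasp_force: 0.0
20 (np.int64(305), np.int64(347), 43)
60 (np.int64(302), np.int64(350), 49)
100 (np.int64(271), np.int64(351), 51)
140 (np.int64(303), np.int64(350), 48)
180 (np.int64(308), np.int64(349), 41)
220 (np.int64(307), np.int64(349), 43)
260 (np.int64(291), np.int64(356), 62)
```

```bash
python3 drive.py '{"steps": [[0,0.0024,0,0,0.085],[0,0.0024,0,0,0.04],[0,0.0024,0,0,0],[0,0.0024,0,0,0],[0,0.0024,0,0,0]]}' 60|tail -4; python3 drive.py '{"steps": [[0,0,0,0,0],[0,0,0,0,0],[0,0,0,0,0],[0,0,0,0,0],[0,0,0,0,0]]}'; python3 drive.py '{"steps": [[0,0,-0.003,0,0],[0,0,-0.006,0,0],[0,0,-0.01,0,0],[0,0,-0.015,0,0],[0,0,-0.015,0,0]]}'
```

```text
tcp_rot: [-180.0, -0.0, -112.0]
wrist_force: [0.3, 1.2, -0.2]
opening: 0.0386
grasp_force: 0.0
time: 17.68
ee_pos: [0.4261, -0.2552, 0.1824]
tcp_rot: [-180.0, 0.0, -112.0]
wrist_force: [3.0, -0.5, 0.6]
opening: 0.0123
grasp_force: 58.8
time: 18.1
ee_pos: [0.4258, -0.2552, 0.1982]
tcp_rot: [-180.0, -0.0, -112.0]
wrist_force: [0.1, 0.4, -7.6]
opening: 0.0126
grasp_force: 58.6
```

```bash
python3 drive.py '{"steps": [[0,0,-0.01,0,0],[0,0,-0.02,0,0],[0,0,-0.03,0,0],[0,0,-0.04,0,0],[0,0,-0.045,0,0]]}'; python3 drive.py '{"steps": [[0,0,0,0,0],[0,0,0,0,0],[0,0,0,0,0]]}' >/dev/null
cat > tilt.py <<'E'
from h import *
# knob / lid / handle in wrist picture (camera fixed to the tool) + side picture silhouette
im=bot.camera("wrist");h=cv2.cvtColor(im,cv2.COLOR_BGR2HSV);o=bot.get_obs()
w=((h[...,1]<60)&(h[...,2]>150)).astype(np.uint8)
n,l,s,c=cv2.connectedComponentsWithStats(w[:300,180:470]);k=np.argsort(-s[1:,4])[:3]+1;print("white",s[k].tolist())
g=im.max(2);print([(int(x.min()+240),int(x.max()+240)) for r in(20,140,220) for x in[np.where(g[r,280:380]<60)[0]+40]])
im=bot.camera("side");h=cv2.cvtColor(im,cv2.COLOR_BGR2HSV);m=(((h[...,0]<8)|(h[...,0]>172))&(h[...,1]>140)&(h[...,2]>60)).astype(np.uint8)
m=cv2.morphologyEx(m,cv2.MORPH_OPEN,np.ones((5,5)));n,l,s,c=cv2.connectedComponentsWithStats(m);print("side red",s[np.argsort(-s[1:,4])[:1]+1].tolist())
print("torque",o["torque"].round(2),o["wrist_force"].round(1),o["opening"])
E
python3 tilt.py
python3 - <<'E'
import cv2,numpy as np
im=cv2.imread("pics/k1.png");h=cv2.cvtColor(im,cv2.COLOR_BGR2HSV);w=((h[...,1]<60)&(h[...,2]>150)).astype(np.uint8)
n,l,s,c=cv2.connectedComponentsWithStats(w[:300,180:470]);k=np.argsort(-s[1:,4])[:3]+1;print("before white",s[k].tolist())
E
```

```text
time: 18.52
ee_pos: [0.4261, -0.2554, 0.2445]
tcp_rot: [-179.9, -0.0, -112.0]
wrist_force: [0.2, 0.6, -7.8]
opening: 0.0127
grasp_force: 59.0
white [[50, 164, 67, 136, 6823], [167, 165, 63, 135, 6228], [263, 34, 27, 19, 100]]
[(300, 343), (297, 346), (298, 345)]
side red [[326, 163, 82, 61, 3566]]
torque [-0.06  0.    0.01] [ 0.   0.5 -7.5] 0.012380771812498923
before white [[53, 163, 69, 137, 7082], [170, 165, 63, 135, 6496], [70, 70, 29, 24, 285]]
```

```bash
g(){ grep -E "ee_pos|wrist|opening"; }; python3 drive.py '{"steps": [[-0.0047,0.0017,0,0,0],[-0.0141,0.0052,0,0,0],[-0.0263,0.0097,0,0,0],[-0.0403,0.0149,0,0,0],[-0.0563,0.0208,0,0,0]]}'|g
python3 drive.py '{"steps": [[-0.0169,0.0062,0,0,0],[-0.0338,0.0125,0,0,0],[-0.0507,0.0187,0,0,0],[-0.0675,0.025,0,0,0],[-0.0844,0.0312,0,0,0]]}'|g
python3 drive.py '{"steps": [[-0.0169,0.0062,0,0,0],[-0.0338,0.0125,0,0,0],[-0.0507,0.0187,0,0,0],[-0.0675,0.025,0,0,0],[-0.0844,0.0312,0,0,0]]}'|g
python3 drive.py '{"steps": [[-0.0169,0.0062,0,0,0],[-0.0338,0.0125,0,0,0],[-0.0507,0.0187,0,0,0],[-0.0675,0.025,0,0,0],[-0.0844,0.0312,0,0,0]]}'|g
python3 drive.py '{"steps": [[-0.0169,0.0062,0,0,0],[-0.0338,0.0125,0,0,0],[-0.0507,0.0187,0,0,0],[-0.0675,0.025,0,0,0],[-0.0844,0.0312,0,0,0]]}'|g
python3 drive.py '{"steps": [[-0.015,0.0055,0,0,0],[-0.0272,0.0101,0,0,0],[-0.0366,0.0135,0,0,0],[-0.0422,0.0156,0,0,0],[-0.045,0.0166,0,0,0]]}'|g
python3 drive.py '{"steps": [[0,0,0,0,0],[0,0,0,0,0],[0,0,0,0,0]]}'|g
python3 tilt.py;python3 - <<'E'
from h import *
cv2.imwrite("pics/t5.png",bot.camera("top"));cv2.imwrite("pics/s5.png",bot.camera("side"));print(bot.get_obs()["ee_pos"])
E
```

```text
ee_pos: [0.4274, -0.1937, 0.2422]
wrist_force: [0.6, -0.7, -8.2]
opening: 0.0123
ee_pos: [0.4299, -0.1032, 0.2424]
wrist_force: [-0.4, 0.6, -8.6]
opening: 0.0128
ee_pos: [0.4323, -0.0133, 0.2424]
wrist_force: [0.1, -0.4, -8.3]
opening: 0.0127
ee_pos: [0.4349, 0.0765, 0.2424]
wrist_force: [0.5, -0.5, -7.8]
opening: 0.0124
ee_pos: [0.4374, 0.1664, 0.2424]
wrist_force: [0.6, -0.2, -8.0]
opening: 0.0126
ee_pos: [0.4397, 0.2134, 0.2422]
wrist_force: [0.4, 0.5, -7.5]
opening: 0.0127
ee_pos: [0.44, 0.212, 0.2423]
wrist_force: [-0.1, -1.2, -7.9]
opening: 0.0127
white [[50, 163, 67, 137, 6892], [167, 164, 63, 136, 6338], [0, 0, 9, 18, 119]]
[(299, 342), (297, 346), (298, 345)]
side red [[337, 272, 120, 104, 7532]]
torque [0.05 0.02 0.02] [ 0.6  0.1 -7.7] 0.012530774296725321
[0.44004766 0.21212679 0.24233103]
```

Run:
```python
from h import *
im=bot.camera("wrist");i=bot.camera_info("wrist");c0=bot.get_obs()["ee_pos"]
h=cv2.cvtColor(im,cv2.COLOR_BGR2HSV)
red=((h[...,0]<8)|(h[...,0]>172))&(h[...,1]>120)
P=[]
for r in range(150,300,3):
    nr=~red[r]; 
    L=next((c for c in range(320-25,150,-1) if red[r,c] and red[r,c-2]),None);R=next((c for c in range(346,500) if red[r,c] and red[r,c+2]),None)
    if L and R: P+= [(L,r),(R,r)]
P=np.array(P,float)
base=c0[2]-.1824
for zl in(.105,.111,.12):
    W=np.array([back("wrist",p,base+zl,i)[:2] for p in P])
    from scipy.optimize import least_squares
    s=least_squares(lambda v:np.hypot(*(W-v[:2]).T)-v[2],[.44,.21,.065],loss="soft_l1",f_scale=.001)
    print(zl,s.x.round(4),np.abs(s.fun).mean().round(4),"rel TCP",(s.x[:2]-c0[:2]).round(4),len(P))
print(P[::8].tolist())
```

```text
0.105 [0.4431 0.2159 0.0602] 0.0005 rel TCP [0.0031 0.0037] 100
0.111 [0.4423 0.214  0.0586] 0.0005 rel TCP [0.0023 0.0018] 100
0.12 [0.4412 0.2112 0.0562] 0.0005 rel TCP [ 0.0011 -0.001 ] 100
[[295.0, 150.0], [295.0, 162.0], [267.0, 174.0], [252.0, 186.0], [243.0, 198.0], [236.0, 210.0], [232.0, 222.0], [229.0, 234.0], [228.0, 246.0], [229.0, 258.0], [232.0, 270.0], [237.0, 282.0], [244.0, 294.0]]
```

```bash
g(){ grep -E "ee_pos|wrist|opening"; }; python3 drive.py '{"steps": [[0.001,0,0.008,0,0],[0.001,0,0.016,0,0],[0.001,0,0.024,0,0],[0.001,0,0.031,0,0],[0.001,0,0.036,0,0]]}'|g
python3 drive.py '{"steps": [[0,0,0.002,0,0],[0,0,0.004,0,0],[0,0,0.004,0,0]]}'|g
python3 drive.py '{"steps": [[0,0,0.001,0,0],[0,0,0.001,0,0]]}'|g;python3 drive.py '{"steps": [[0,0,0.001,0,0],[0,0,0.001,0,0]]}'|g
```

```text
ee_pos: [0.4392, 0.2114, 0.2047]
wrist_force: [0.1, -0.6, -6.8]
opening: 0.0129
ee_pos: [0.4395, 0.2116, 0.202]
wrist_force: [-0.8, 0.2, -7.8]
opening: 0.0125
ee_pos: [0.4397, 0.2117, 0.2015]
wrist_force: [-0.2, 0.3, -7.9]
opening: 0.0125
ee_pos: [0.4397, 0.2117, 0.2004]
wrist_force: [-0.3, 0.5, -7.5]
opening: 0.0128
```

```bash
g(){ grep -E "ee_pos|wrist"; }; for k in 1; do python3 drive.py '{"steps": [[0,0,0.001,0,0],[0,0,0.001,0,0]]}'|g; python3 drive.py '{"steps": [[0,0,0.001,0,0],[0,0,0.001,0,0]]}'|g; done
```

```text
ee_pos: [0.4401, 0.2117, 0.2002]
wrist_force: [2.0, -1.3, -0.2]
ee_pos: [0.4403, 0.2116, 0.2001]
wrist_force: [1.5, -2.9, 6.4]
```

```bash
g(){ grep -E "time|ee_pos|wrist|opening"; }; python3 drive.py '{"steps": [[0,0,-0.001,0,0],[0,0,-0.001,0,0.025],[0,0,-0.001,0,0.04],[0,0,-0.001,0,0.085],[0,0,-0.001,0,0.085]]}'|g;python3 drive.py '{"steps": [[0,0,-0.001,0,0.085],[0,0,-0.001,0,0.085],[0,0,-0.001,0,0.085],[0,0,-0.001,0,0.085],[0,0,-0.001,0,0.085]]}'|g
python3 drive.py '{"steps": [[0,0,-0.015,0,0.085],[0,0,-0.04,0,0.085],[0,0,-0.075,0,0.085],[0,0,-0.11,0,0.085],[0,0,-0.13,0,0.085]]}'|g
python3 drive.py '{"steps": [[0.036,-0.015,0,0,0.085],[0.072,-0.03,0,0,0.085],[0.108,-0.045,0,0,0.085],[0.144,-0.06,0,0,0.085],[0.18,-0.075,0,0,0.085]]}'|g
python3 drive.py '{"steps": [[0.036,-0.015,0,0,0.085],[0.072,-0.03,0,0,0.085],[0.08,-0.033,0,0,0.085],[0.08,-0.033,0,0,0.085]]}'|g
python3 - <<'E'
from h import *
im=bot.camera("top");cv2.imwrite("pics/t6.png",im);cv2.imwrite("pics/s6.png",bot.camera("side"))
def sil(im,b):
    x0,y0,x1,y1=b;h=cv2.cvtColor(im,cv2.COLOR_BGR2HSV)[y0:y1,x0:x1];m=(((h[...,0]<8)|(h[...,0]>172))&(h[...,1]>140)).astype(np.uint8)
    w=((h[...,1]<45)&(h[...,2]>140)).astype(np.uint8)
    for q in(m,w):
        n,l,s,c=cv2.connectedComponentsWithStats(cv2.morphologyEx(q,cv2.MORPH_CLOSE,np.ones((9,9))));k=np.argmax(s[1:,4])+1;print(b,s[k]+[x0,y0,0,0,0])
sil(im,(140,230,320,385)); sil(cv2.imread("pics/top0.png"),(380,240,550,385)); sil(cv2.imread("pics/s6.png"),(280,150,520,460))
# expected centre difference for lid z
for z in(.09,.111,.13): print(z,proj("top",[[.44,.2127,z+.018],[.4272,-.2565,z]]).round(1).tolist())
# wood + fit: bars still visible?
_,m,_=wood();ys,xs=np.nonzero(m);print("wood px",m.sum())
for p in trivet([.44,.2127,.02,2.094,2.094]): print("tip px",proj("top",[*p[1],.018]).round(1))
# mug, spoon unmoved: compare patches with start image
a=cv2.imread("pics/top0.png").astype(int);d=np.abs(a-im).max(2)
print("mug diff",(d[183:212,290:340]>60).sum(),"spoon",(d[262:332,322:348]>60).sum())
E
```

```text
time: 23.62
ee_pos: [0.4395, 0.2117, 0.1992]
wrist_force: [0.4, -0.7, -0.2]
opening: 0.0607
time: 24.03
ee_pos: [0.4396, 0.2116, 0.2002]
wrist_force: [-0.6, -0.3, 0.3]
opening: 0.085
time: 24.45
ee_pos: [0.4396, 0.2116, 0.3338]
wrist_force: [1.1, 0.3, 0.8]
opening: 0.085
time: 24.87
ee_pos: [0.4412, 0.0151, 0.3304]
wrist_force: [1.1, 0.8, -0.4]
opening: 0.0852
time: 25.2
ee_pos: [0.442, -0.0721, 0.3301]
wrist_force: [0.2, 0.3, 0.4]
opening: 0.0847
(140, 230, 320, 385) [ 156  258  117   99 4684]
(140, 230, 320, 385) [ 189  280   54   43 1222]
(380, 240, 550, 385) [ 399  263  104   99 4913]
(380, 240, 550, 385) [ 433  285   58   56 1730]
(280, 150, 520, 460) [ 336  285  118  109 7482]
(280, 150, 520, 460) [  401   161   119   185 13175]
0.09 [[216.9, 308.5], [458.2, 313.5]]
0.111 [[214.2, 309.2], [461.3, 314.3]]
0.13 [[211.6, 309.8], [464.3, 315.1]]
wood px 67
tip px [[227.8 359.6]]
tip px [[181.7 280.6]]
tip px [[272.5 278.3]]
mug diff 0 spoon 46
```

```bash
python3 drive.py '{"steps": [[0.036,-0.015,0,0,0.085],[0.072,-0.03,0,0,0.085],[0.108,-0.045,0,0,0.085],[0.144,-0.06,0,0,0.085],[0.15,-0.062,0,0,0.085]]}'|grep -E "time|ee_pos"
python3 - <<'E'
from h import *
im=bot.camera("top");a=cv2.imread("pics/top0.png");d=np.abs(a.astype(int)-im).max(2)
print("spoon",(d[262:332,322:348]>60).sum())
sp=lambda q:cv2.moments(((cv2.cvtColor(q,cv2.COLOR_BGR2HSV)[258:335,318:350,1]<40)&(q[258:335,318:350].max(2)>130)).astype(np.uint8))
for q in(a,im): m=sp(q);print(m["m00"],m["m10"]/m["m00"],m["m01"]/m["m00"])
# red belly outline circle fit, top & side, vs model rings
side=bot.camera("side")
for n,I in(("top",im),("side",side)):
    h=cv2.cvtColor(I,cv2.COLOR_BGR2HSV);m=(((h[...,0]<8)|(h[...,0]>172))&(h[...,1]>140)&(h[...,2]>50)).astype(np.uint8)
    if n=="side": m[:,:300]=0
    else: m[:,320:]=0
    m=cv2.morphologyEx(m,cv2.MORPH_OPEN,np.ones((5,5)));_,l,s,_=cv2.connectedComponentsWithStats(m);k=np.argmax(s[1:,4])+1;print(n,s[k])
    t=np.linspace(0,2*np.pi,90);R=[]
    for z,r in((0,.095),(.03,.1),(.06,.1),(.08,.097)):
        R.append(proj(n,np.c_[.441+r*np.cos(t),.2127+r*np.sin(t),np.full(90,z+.018)]))
    R=np.vstack(R);print("model bbox",R.min(0).round(1),R.max(0).round(1))
    ys,xs=np.nonzero(l==k)
    if n=="side":print("bottom row per column",[(c,int(ys[xs==c].max())) for c in range(350,450,10)])
    w=((h[...,1]<45)&(h[...,2]>200)).astype(np.uint8)
E
```

```text
time: 25.77
ee_pos: [0.444, -0.235, 0.3292]
spoon 159
332.0 16.289156626506024 35.05421686746988
419.0 16.675417661097853 36.353221957040574
top [ 158  259  114   68 3194]
model bbox [169.2 257.3] [272.1 357.9]
side [ 337  291  117  103 7272]
model bbox [335.5 285.2] [455.5 397.9]
bottom row per column [(350, 373), (360, 381), (370, 387), (380, 390), (390, 393), (400, 393), (410, 392), (420, 390), (430, 386), (440, 378)]
```

```bash
python3 -c "
from workcell import bot
print(bot.job_done())"
```

```text
the job is handed in; nothing more can be done
None
```

I handed the job in at about 26 s: both side bars are at their stops (measured 120.0° and 119.7°), the kettle stands level on the trivet within a few mm of the hub, the mug looks unchanged, and nothing touched the teaspoon, though its picture differs slightly, which I took to be the kettle's shadow moving.

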